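# Feel out a plate press opening with a taper gauge

## Task

Check how far open the small blue plate press has been left: take the red-handled steel taper gauge by its handle, rest its flat side on the lower plate's front ledge, blade pointing straight in, and slide it in between the two plates near the middle until it drags snugly under the sprung upper plate, without jacking that plate up. Finish while still holding the gauge by its handle at that depth, lying flat and square, so that it can be read. Leave the white jar, the dropper bottle and the beaker alone.

Things in the scene. Friction and masses are not known exactly. Their poses are not given: they have to be found in the camera images.
- gauge: loose taper gauge, 200 mm long, 0.13 to 0.2 kg, underside flat throughout: red handle 95 long x 16 wide x 18 mm high, then a steel wedge blade 14 mm wide. Origin: on the underside at the grip place, 35 mm from the handle's butt, 60 mm from where the blade comes out; x along the blade to the tip, z up out of the graduated top. Starts lying flat on the worktop, blade to the robot's left
- gauge_tip (a point): underside of the blade at its tip, 165 mm from the gauge's origin along its x; same axes. The blade is 2.0 mm thick at the tip and grows by 0.08 mm per mm, to 10.8 mm at 110 mm from the tip; the last 105 mm stick out of the handle
- press: bench plate press, fixed: blue base 160 deep (x) x 184 mm wide (y), two 16 mm columns at y +-73 mm, blue bridge 190 to 212 mm up, handwheel on top to 265 mm. Origin: under the middle of the base at worktop height; x from its open front (-x, facing the robot) to its back, z up. Lower plate: bright steel, level top 52 mm up, 110 mm wide, from x -85 to +60 mm
- ledge (a point): middle of the lower plate's top straight below the upper plate's front edge: 50 mm before and 52 mm above the press origin; axes as the press's. Before it the lower plate projects 35 mm as an open ledge; behind it begins the gap
- press_head: yoke, screw and handwheel of the press: fixed, left at a height that differs from start to start. Origin: on the press axis, 0 to 4 mm above the press origin; axes as the press's
- press_platen: upper dark steel plate, 110 x 110 x 20 mm, level. Origin: middle of its front lower edge, 4.5 to 8.5 mm over ledge (31 to 81 mm of blade go in). Hangs 56.5 mm above press_head's origin; can only rise, against its springs: lifts from about 8 N, then 4 N per mm. Friction about 0.6: the gauge drags with about 4 N at 3 N squeeze, 10 N as the plate starts to lift
- cream_jar: white balm jar with lid, 62 mm wide, 51 mm high, loose, standing left of the press's front; origin under its middle. Bystander
- dropper: amber dropper bottle, 46 mm wide, 106 mm high, loose, standing farther forward on the left; origin under its middle. Bystander
- beaker: small glass beaker, 53 mm wide, 68 mm high, loose, standing to the right in front of the red capper; origin under its middle. Bystander

How it is judged:
By the outcome, as a careful person would: the job done as asked, in the order asked, and still so for the second after the job is handed in, while the arm keeps its last pose, push and grip.
It also fails if it takes over 51 s, if anything falls off the work surface, if the arm or the gripper's body presses on something with over 40 N, if the wrist force passes 120 N, or if a joint passes its speed limit or range.

## Robot

A 6-joint arm with a two-finger parallel gripper is mounted at the origin on a cart in front of the work surface, level with it; the furniture and walls round the work are solid. World frame = base frame: x ahead of the robot, y to its left, z up, the work surface at z = 0. Lengths are in mm, angles in degrees, forces in N, time in s.
With the tool pointing down it reaches from about 275 to 825 mm from the base axis. Payload 4.9 kg.
Tool frame: the origin (TCP) lies where the fingers leave the gripper's body, on its centre line; the fingertips stand 73 mm ahead of it and the grasp point (between the pads) lies robot.grip_point_offset ahead of it (robot.grip_point_offset is the distance from the TCP to the grasp point, in mm); z points along the fingers, y is the line along which they close (so a half turn about z gives the same grasp; the last joint's range is limited). The gripper opens to 85 mm and grips with 20 to 120 N. Pads are 22 mm wide; open, the fingers measure 114 mm over their backs; the gripper's body (76 mm by 85 mm) begins 54 mm behind the grasp point. The pads swing forward as they close: fully open they stand 13 mm farther back than shut.
Start: joints at [-7.689, 18.69, -11.035, 60.275, 0, 82.311], TCP at [550.017, 0.009, 303.881] pointing down, gripper open.
Joint ranges: [-152.03, 152.03], [-55.5, 102.48], [-74.3, 77.21], [-110.64, 120.58], [-84.22, 78.4], [-180, 180]. Speed limits (degrees/s): [147.25, 147.25, 180, 180, 180, 180].

## Interface

Orientations are given as a 3x3 rotation matrix whose columns are the frame's x, y, z axes.
In Python, from bench import readout, viewer, workorder, robot gives the robot as it stands. The module is installed in compiled form; this text tells all that it offers.
- The arm moves only by the shell command python3 -m pendant 'ROWS'. ROWS is JSON, a list of rows, each a list of 7 numbers: the turn, a rotation vector about the world's x, y, z in degrees, then the shift along the world's x, y, z in m, then the finger opening in m, from 0 to 0.0854. In form: [[wx, wy, wz, dx, dy, dz, grip], ...]. A call has 1 to 12 rows; each row shifts and turns the commanded pose from where the row before left it; what a row does not reach is not made up. A row lasts 1/8 s, in which the tool goes at most 62.5 mm and 10.7 degrees, less where a joint would pass 70% of its speed; a pose out of reach is approached as far as the arm can. A call is refused whole if a number of a shift passes 0.0625 or a number of a turn 10.7, either way. A call with a gripper value outside its range is refused whole. The fingers move at their own pace and stop on an object; the grip force is fixed at half the most. Time passes only in rows, so rows that do not move let the fingers close. It gives the time, the measured TCP pose, the force, the opening and the grip force at its end, in the units of the state.
- readout.state(): the state, without advancing time (a new reading comes with each control period).
- viewer.get_image(name): name is "scene" or "side" or "wrist"; returns a dict with "color" (480x640x3 uint8, red, green, blue), "depth" (480x640 float32, mm along the optical axis (not along the pixel's ray), 0 where there is no reading), "vertical_fov" (degrees; the focal length in pixels is half the picture's height over the tangent of half this angle, whatever the lens; pixels are square), "cx", "cy" (the principal point, pixels), "D" ([k1, k2, p1, p2, k3] as OpenCV has them; the pictures are not rectified), "position" and "rotation" of the camera in the world. Camera axes: x right, y up, looking along -z (the intrinsics and any distortion apply to the point x, -y, -z); pixel columns grow to the right and rows downward; lengths in mm; the calibration is good to about 2 mm. A picture is of the moment at which its call begins.
- workorder.finish_job(): hands the job in; it is judged then, once.
The state is a dict: "time": time; "joints": joint angles; "dq": joint speeds; "joint_efforts": joint torques, N m; "tcp_pos": TCP position; "eef_rot": TCP orientation; "ft_force": force on the tool from outside, world axes, zero at the start; "wrist_torque": the same for the moment, N m; "finger_gap": finger opening in mm; "finger_force": force on a finger pad.
Only numpy, scipy, OpenCV 4.12 (cv2) and the standard library are available. Lean on these libraries where they do the work, as an engineer would, in place of code of your own. Each camera call takes 0.05 s, during which the arm holds its last target. There are 200 camera calls.

## Working session

There is one attempt and no reset: what is moved stays moved. The work goes in short steps, Python scripts to look and compute and a shell command to move; the robot and the scene stay as the last step left them, time stands still between calls to the robot, and variables do not carry over. Pictures are saved under pics/ and viewed, at most 10 in all, crops included, and the job is handed in when it is done.

```bash
mkdir -p pics; cat > h.py <<'E'
import numpy as np, cv2
from bench import readout, viewer, workorder, robot
def shot(name):
    im=viewer.get_image(name); np.save(f'{name}.npy',im,allow_pickle=True); return im
def load(name): return np.load(f'{name}.npy',allow_pickle=True).item()
def K(im):
    f=240/np.tan(np.radians(im['vertical_fov'])/2)
    return np.array([[f,0,im['cx']],[0,f,im['cy']],[0,0,1.]])
def cloud(im):
    v,u=np.mgrid[:480,:640]
    p=cv2.undistortPoints(np.stack([u,v],-1).reshape(-1,1,2).astype(np.float64),K(im),np.array(im['D'],float)).reshape(480,640,2)
    d=im['depth']
    c=np.stack([p[...,0]*d,-p[...,1]*d,-d],-1)
    return c@np.array(im['rotation']).T+np.array(im['position'])
def project(im,P):
    c=(np.atleast_2d(P)-np.array(im['position']))@np.array(im['rotation'])
    c=c*[1,-1,-1]
    return cv2.projectPoints(c.reshape(-1,1,3),np.zeros(3),np.zeros(3),K(im),np.array(im['D'],float))[0].reshape(-1,2)
E
python3 - <<'E'
from h import *
print(readout.state(), robot.grip_point_offset)
ims=[shot(n) for n in ('scene','side')]
for n,i in zip(('scene','side'),ims):
    cv2.imwrite(f'pics/{n}0.png',i['color'][...,::-1]); print(n,i['position'],i['vertical_fov'],i['D'])
    hsv=cv2.cvtColor(i['color'],cv2.COLOR_RGB2HSV); W=cloud(i)
E
```

```text
{'time': 0.0, 'joints': array([-7.68971242e+00,  1.87334672e+01, -1.10909225e+01,  6.02742202e+01,
        1.78345773e-03,  8.23114433e+01]), 'dq': array([ 0.02656788,  0.02517716, -0.04589962,  0.04768921, -0.00479339,
       -0.00023667]), 'joint_efforts': array([-1.24197268e-03, -4.43398941e+01,  2.62443137e+01,  1.56443648e-02,
       -1.97191571e-04, -6.55614656e-06]), 'tcp_pos': array([5.49554791e+02, 7.28807781e-02, 3.03096655e+02]), 'eef_rot': array([[ 2.04200517e-05,  9.99998552e-01, -1.70142444e-03],
       [ 9.99999966e-01, -1.99757696e-05,  2.61140207e-04],
       [ 2.61105842e-04, -1.70142971e-03, -9.99998518e-01]]), 'ft_force': array([0.05127016, 0.61975091, 0.66322591]), 'wrist_torque': array([0.01045081, 0.01317638, 0.01927292]), 'finger_force': 0.0, 'finger_gap': 85.49046527227893} 53.900000000000006
scene [ -13.17991985 -366.91852296  587.69458396] 57.411127830305475 [-0.06690072  0.          0.          0.          0.        ]
side [573.20854973 783.82449349 712.57763243] 47.59429976997304 [-0.17044147  0.          0.          0.          0.        ]
```

View pics/scene0.png

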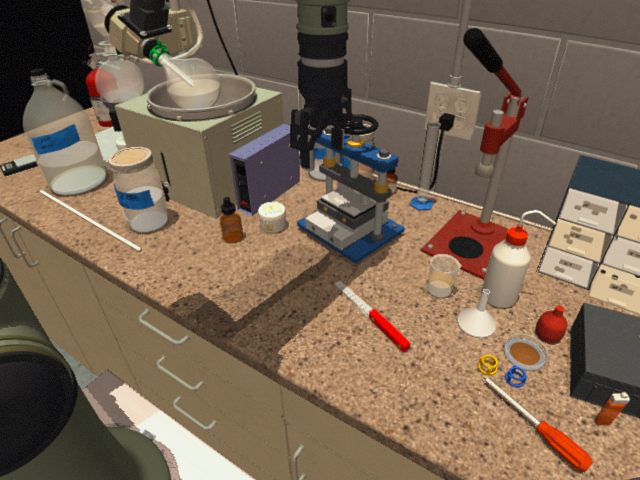

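View pics/side0.png

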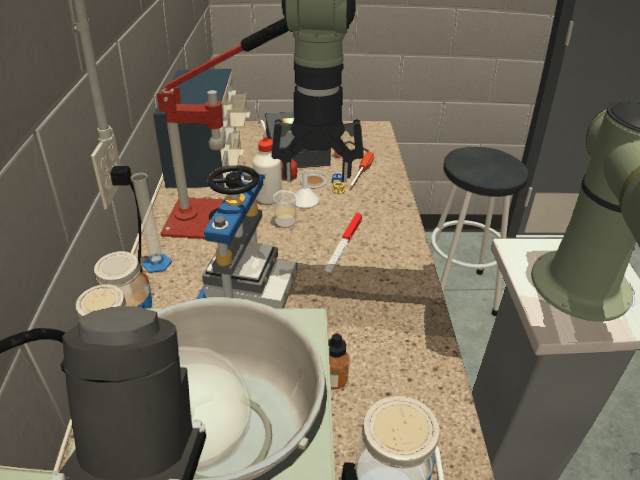

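The scene picture shows the gauge on the worktop, tip at about (338,283) and butt at (408,347). The press is at about (350,215), with the jar at (272,217), the dropper at (231,222) and the beaker at (442,275). In the side picture the gauge runs from (328,270) to (360,215), and the press is at (245,265).

```bash
python3 - <<'E'
from h import *
for n,box in (('scene',(360,300,415,355)),('side',(335,205,370,245))):
    i=load(n);W=cloud(i);hsv=cv2.cvtColor(i['color'],cv2.COLOR_RGB2HSV)
    m=((hsv[...,0]<8)|(hsv[...,0]>172))&(hsv[...,1]>170)&(hsv[...,2]>90)
    mm=np.zeros_like(m);x0,y0,x1,y1=box;mm[y0:y1,x0:x1]=1;m&=mm&(i['depth']>0)
    P=W[m];print(n,'handle z pct',np.percentile(P[:,2],[5,50,95]))
    T=P[P[:,2]>np.percentile(P[:,2],90)-4]
    r=cv2.minAreaRect(T[:,:2].astype(np.float32));print(len(T),r,cv2.boxPoints(r))
    # blade: above table near handle line
    # press: lower-plate points
    x,y,z=W[...,0],W[...,1],W[...,2]
    b=(hsv[...,0]>100)&(hsv[...,0]<120)&(hsv[...,1]>150)
    reg=(x>450)&(x<800)&(y>-200)&(y<200)
    for lab,sel in (('base',b&reg&(z<40)&(z>5)),('bridge',b&reg&(z>195)&(z<225)),('lower',reg&(abs(z-52)<5)),('plat top',reg&(abs(z-79)<5))):
        Q=W[sel&(i['depth']>0)]
        if len(Q)>20:
            r=cv2.minAreaRect(Q[:,:2].astype(np.float32));print(lab,len(Q),np.median(Q,0).round(1),r,cv2.boxPoints(r).round(0).tolist())
    # tabletop height check
    t=reg&(abs(z)<10)&~b; print('table z',np.median(z[t]))
i=load('scene');cv2.imwrite('pics/press.png',cv2.resize(i['color'][110:360,280:480,::-1],None,fx=2.4,fy=2.4,interpolation=cv2.INTER_CUBIC))
E
```

```text
scene handle z pct [ 4.80972782 17.29499347 19.73640857]
394 ((461.4030456542969, -187.7740936279297), (93.71281433105469, 16.275630950927734), 66.21177673339844) [[ 435.05673 -227.36726]
 [ 449.94962 -233.93214]
 [ 487.74936 -148.18092]
 [ 472.85648 -141.61604]]
base 927 [629.8 -51.6  22.2] ((677.269775390625, 13.567237854003906), (180.54998779296875, 157.49720764160156), 76.46119689941406) [[580.0, -56.0], [733.0, -93.0], [775.0, 83.0], [622.0, 120.0]]
bridge 890 [663.7 -20.1 208.7] ((682.5159301757812, 11.526618957519531), (181.8888397216797, 43.10631561279297), 76.08817291259766) [[640.0, -72.0], [682.0, -82.0], [725.0, 95.0], [683.0, 105.0]]
lower 1199 [615.   36.5  52.3] ((633.6787719726562, 12.832183837890625), (155.17198181152344, 412.6358337402344), 11.597832679748535) [[516.0, 199.0], [599.0, -205.0], [751.0, -174.0], [668.0, 231.0]]
plat top 430 [641.6 -12.2  80.1] ((665.0538940429688, 9.209388732910156), (101.67266845703125, 147.2273712158203), 10.708666801452637) [[601.0, 72.0], [629.0, -73.0], [729.0, -54.0], [701.0, 91.0]]
table z 0.8302191179275269
side handle z pct [
[... 165 characters left out ...]
3]
 [ 452.43057 -232.94014]
 [ 489.4957  -147.1656 ]
 [ 475.89694 -141.28929]]
bridge 606 [684.2  51.1 207.8] ((686.4265747070312, 16.447364807128906), (184.7189178466797, 42.83000946044922), 76.95198059082031) [[645.0, -69.0], [686.0, -78.0], [728.0, 102.0], [686.0, 111.0]]
lower 1150 [624.1  49.1  51.5] ((648.1580200195312, -64.47091674804688), (283.7294616699219, 145.49710083007812), 75.36466979980469) [[542.0, -183.0], [683.0, -220.0], [754.0, 54.0], [614.0, 91.0]]
plat top 570 [670.3  57.5  79.7] ((687.4063110351562, 16.58946990966797), (156.47454833984375, 111.99320983886719), 76.41243743896484) [[615.0, -46.0], [723.0, -73.0], [760.0, 79.0], [651.0, 106.0]]
table z -0.2900777133893939
```

View pics/press.png

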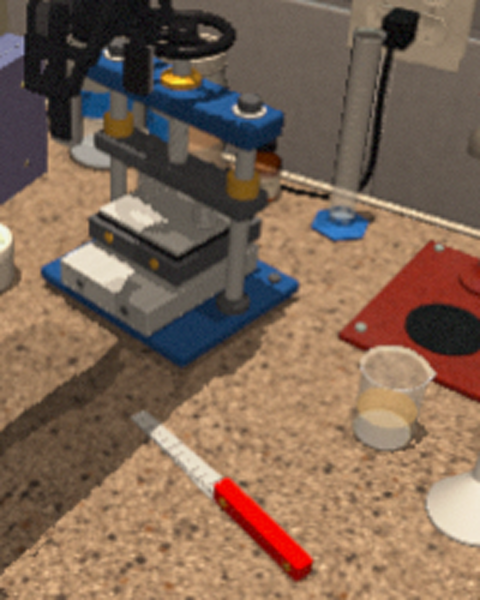

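The close crop shows the gauge's tip at (140,415) and its butt at (300,570). The press has its front facing the gauge, and its yaw works out at about −13.5°. I'm going over the handle, turning +156° so that joint 6 keeps its range for the press.

```bash
python3 -m pendant '[[0,0,10.7,-0.0077,-0.0166,-0.01,0.06],[0,0,10.7,-0.0077,-0.0166,-0.01,0.06],[0,0,10.7,-0.0077,-0.0166,-0.01,0.06],[0,0,10.7,-0.0077,-0.0166,-0.01,0.06],[0,0,10.7,-0.0077,-0.0166,-0.01,0.06],[0,0,10.7,-0.0077,-0.0166,-0.01,0.06],[0,0,10.7,-0.0077,-0.0166,-0.01,0.06],[0,0,10.7,-0.0077,-0.0166,-0.01,0.06],[0,0,10.7,-0.0077,-0.0166,-0.01,0.06],[0,0,10.7,-0.0077,-0.0166,-0.01,0.06],[0,0,10.7,-0.0077,-0.0166,-0.01,0.06],[0,0,10.7,-0.0077,-0.0166,-0.01,0.06]]' && python3 -m pendant '[[0,0,9.3,0,0,0,0.06],[0,0,9.3,0,0,0,0.06],[0,0,9.4,0,0,0,0.06],[0,0,0,0,0,0,0.06]]'
python3 - <<'E'
from h import *
print(readout.state())
i=shot('wrist');cv2.imwrite('pics/w1.png',i['color'][...,::-1]);print(i['position'],i['rotation'],i['D'])
E
```

```text
time: 1.6
tcp_pos: [457.1, -199.5, 183.3]
eef_rot: [[-0.78, -0.626, -0.001], [-0.626, 0.78, 0.0], [0.0, 0.001, -1.0]]
ft_force: [-0.7, -0.1, -0.4]
finger_gap: 60.4
finger_force: 0.0
time: 2.1
tcp_pos: [457.4, -199.1, 183.6]
eef_rot: [[-0.402, -0.916, -0.001], [-0.916, 0.402, 0.0], [-0.0, 0.001, -1.0]]
ft_force: [0.4, 0.9, 0.0]
finger_gap: 59.8
finger_force: 0.0
{'time': 2.1, 'joints': array([-3.20043670e+01,  2.02561375e+01, -2.83315381e+01,  4.14545384e+01,
       -2.85141213e-04, -9.82943114e+01]), 'dq': array([ 1.25702030e-02, -7.50438951e-02,  2.50422201e-02,  1.77650796e-03,
        1.88855416e-02,  2.43369669e+00]), 'joint_efforts': array([-2.87906762e-02, -4.13124633e+01,  2.18134707e+01,  3.00401953e-03,
       -9.41167673e-04, -3.32482131e-01]), 'tcp_pos': array([ 457.38769971, -199.06572251,  183.57848601]), 'eef_rot': array([[-4.02108502e-01, -9.15591808e-01, -6.27427720e-04],
       [-9.15592017e-01,  4.02108330e-01,  3.86258208e-04],
       [-1.01360939e-04,  7.29785521e-04, -9.99999729e-01]]), 'ft_force': array([0.41435141, 0.92673235, 0.03099104]), 'wrist_torque': array([ 0.00061556, -0.01463205,  0.03057067]), 'finger_force': 0.0, 'finger_gap': 59.838811511739685}
[ 423.66862898 -276.92774501  253.02852403] [[-0.91572127 -0.38023147 -0.12991763]
 [ 0.40181269 -0.86567723 -0.29857912]
 [ 0.00106245 -0.3256178   0.94550088]] [-0.0207516  0.         0.         0.         0.       ]
```

View pics/w1.png

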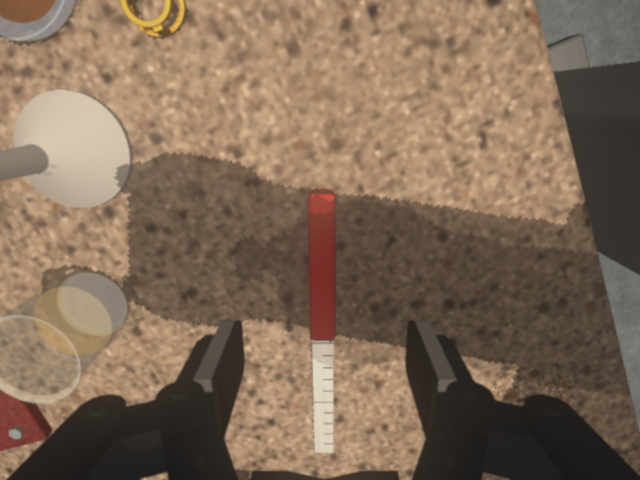

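The wrist view shows the red handle running from (322,192) to (322,340), centred between the fingers. The blade's tip is at (324,452). Now measuring the handle.

```bash
python3 - <<'E'
from h import *
i=load('wrist');W=cloud(i);hsv=cv2.cvtColor(i['color'],cv2.COLOR_RGB2HSV)
m=((hsv[...,0]<8)|(hsv[...,0]>172))&(hsv[...,1]>150)
mm=np.zeros_like(m);mm[180:345,295:350]=1;m&=mm
P=W[m];print(np.percentile(P[:,2],[5,50,95]))
T=P[P[:,2]>14];r=cv2.minAreaRect(T[:,:2].astype(np.float32));print(r,cv2.boxPoints(r))
# tip
tip=W[445:452,318:330].reshape(-1,3);print(tip.mean(0))
# blade centre from image, ray to z~5
E
```

```text
[15.88650152 17.17207423 18.28869344]
((453.68756103515625, -212.64108276367188), (141.8330841064453, 14.917862892150879), 66.73133850097656) [[ 418.82025 -274.84286]
 [ 432.52472 -280.73605]
 [ 488.55487 -150.4393 ]
 [ 474.8504  -144.54611]]
[522.26515081 -53.33682338   1.65165479]
```

```bash
python3 -m pendant '[[0,0,0.2,0.0005,-0.002,-0.03,0.045],[0,0,0,0,0,-0.03,0.045],[0,0,0,0,0,-0.03,0.045],[0,0,0,0,0,-0.012,0.045],[0,0,0,0,0,-0.006,0.045],[0,0,0,0,0,0,0.045]]' && python3 -m pendant '[[0,0,0,0,0,0,0.025],[0,0,0,0,0,0,0.01],[0,0,0,0,0,0,0.005],[0,0,0,0,0,0,0.005],[0,0,0,0,0,0,0.005],[0,0,0,0,0,0,0.005]]'
```

```text
time: 2.9
tcp_pos: [458.4, -201.4, 76.2]
eef_rot: [[-0.398, -0.918, 0.0], [-0.918, 0.398, -0.0], [0.0, -0.0, -1.0]]
ft_force: [0.1, -1.2, 0.4]
finger_gap: 44.8
finger_force: 0.0
time: 3.65
tcp_pos: [458.7, -201.5, 76.9]
eef_rot: [[-0.397, -0.918, 0.002], [-0.918, 0.397, -0.001], [0.0, -0.002, -1.0]]
ft_force: [-0.6, -0.2, 6.6]
finger_gap: 14.8
finger_force: 60.3
```

```bash
python3 -m pendant '[[0,0,0,0,0,0.02,0.005],[0,0,0,0,0,0.04,0.005],[0,0,0,0,0,0.04,0.005],[0,0,0,0,0,0,0.005]]' && python3 -m pendant '[[0,0,-8,-0.0147,0.01,0,0.005],[0,0,-8,-0.0147,0.02,0,0.005],[0,0,-8,-0.0086,0.03,0,0.005],[0,0,-8,-0.005,0.033,0,0.005],[0,0,-8,-0.005,0.035,0,0.005],[0,0,-8,0,0.035,0,0.005],[0,0,-8,0,0.035,0,0.005],[0,0,-8,0,0.035,0,0.005],[0,0,-8,0,0.025,0,0.005],[0,0,-8,0,0.02,0,0.005],[0,0,0,0,0,0,0.005],[0,0,0,0,0,0,0.005]]'
python3 - <<'E'
from h import *
for n in ('wrist','scene','side'):
    i=shot(n);cv2.imwrite(f'pics/{n}2.png',i['color'][...,::-1])
E
```

```text
time: 4.15
tcp_pos: [459.9, -202.3, 178.9]
eef_rot: [[-0.397, -0.918, 0.005], [-0.918, 0.397, -0.004], [0.001, -0.006, -1.0]]
ft_force: [0.3, -0.2, -1.8]
finger_gap: 14.2
finger_force: 59.5
time: 5.65
tcp_pos: [409.7, 76.5, 175.3]
eef_rot: [[-0.973, 0.23, -0.001], [0.23, 0.973, -0.0], [0.001, -0.001, -1.0]]
ft_force: [0.2, -0.7, -0.6]
finger_gap: 14.2
finger_force: 59.5
```

View pics/wrist2.png

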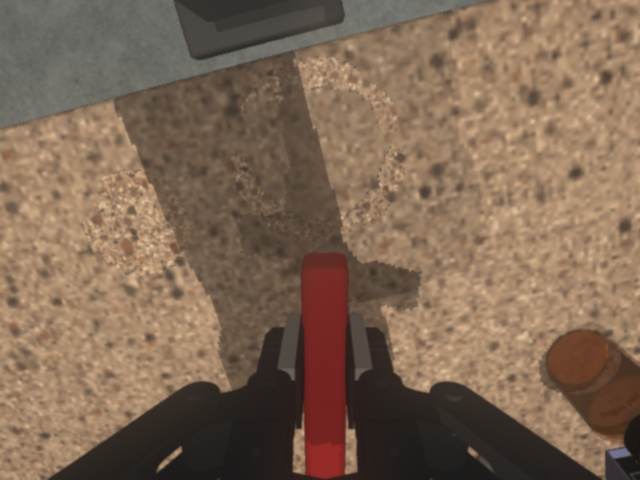

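View pics/side2.png

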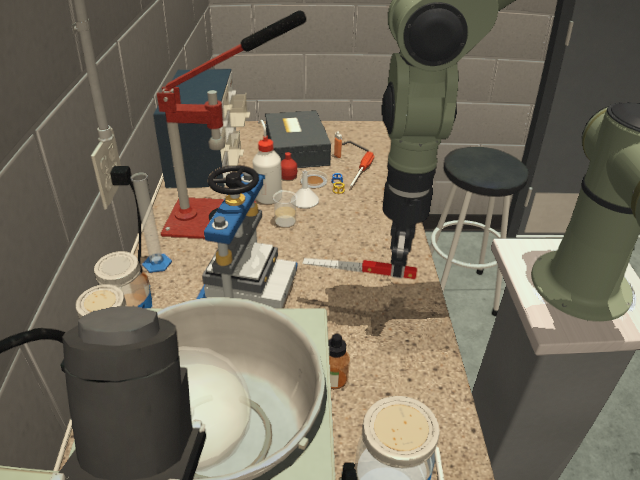

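The wrist camera looks back over the butt: the handle is at (325,255)-(325,480), square in the pads. The side picture shows the gauge level in the gripper, blade from (305,263) to (362,268), ahead of the press. Next I'm measuring the press and the gauge in the two fixed cameras.

```bash
cat > m.py <<'E'
from h import *
a=np.radians(-13.5);R2=np.array([[np.cos(a),-np.sin(a)],[np.sin(a),np.cos(a)]]);O=np.array([678,13.])
def rep(lab,Q):
    if len(Q)<15: print(lab,len(Q));return
    r=cv2.minAreaRect(Q[:,:2].astype(np.float32));
    L=(Q[:,:2]-O)@R2
    print(lab,len(Q),'z',np.percentile(Q[:,2],[10,50,90]).round(1),'c',np.round(r[0],1),'size',np.round(r[1],1),'ang',round(r[2],2),'press-x pct',np.percentile(L[:,0],[1,99]).round(1),'y',np.percentile(L[:,1],[1,99]).round(1))
if __name__=='__main__':
  for n in ('scene','side'):
    i=load(n);W=cloud(i);hsv=cv2.cvtColor(i['color'],cv2.COLOR_RGB2HSV)
    L=(W[...,:2]-O)@R2;z=W[...,2];ok=i['depth']>0
    print(n)
    near=ok&(abs(L[...,0])<110)&(abs(L[...,1])<75)
    blue=(hsv[...,0]>100)&(hsv[...,0]<122)&(hsv[...,1]>140)
    rep('ledge',W[near&(L[...,1]<65)&(L[...,1]>-65)&(abs(z-52)<2.5)&~blue])
    rep('plat',W[near&(L[...,1]<60)&(L[...,1]>-60)&(abs(z-80)<5)&~blue])
    rep('basetop',W[ok&(abs(L[...,0])<110)&(abs(L[...,1])<110)&(z<35)&(z>5)&blue])
    rep('bridgetop',W[ok&(abs(L[...,0])<110)&(abs(L[...,1])<110)&(abs(z-212)<5)&blue])
    G=ok&(abs(L[...,1])<40)&(L[...,0]<-95)&(L[...,0]>-360)
    red=((hsv[...,0]<8)|(hsv[...,0]>172))&(hsv[...,1]>170)
    H=W[G&red&(z>70)&(z<135)];rep('handle',H)
    B=W[G&~red&(z>85)&(z<125)&(L[...,0]>-210)]
    if n=='scene': pass
    rep('blade',B)
    if len(B)>20:
        l=(B[:,:2]-O)@R2; print('blade tip x',np.sort(l[:,0])[-6:].round(1)); 
        p=np.polyfit(l[:,0],l[:,1],1);print('blade line slope deg',np.degrees(np.arctan(p[0])),'y at tip',np.polyval(p,l[:,0].max()))
        q=np.polyfit(l[:,0],B[:,2],1);print('z slope',q[0],'z at tip',np.polyval(q,l[:,0].max()))
    # cylinder bystanders
E
python3 m.py
```

```text
scene
ledge 702 z [51.2 52.8 54. ] c [639.5  -2.9] size [105.1 167.1] ang 29.69 press-x pct [-82.7  53.7] y [-52.1  55.7]
plat 380 z [76.4 80.6 83.7] c [654.4  -5.9] size [ 80.5 154. ] ang 32.09 press-x pct [-48.8  59.5] y [-53.   54.5]
basetop 924 z [15.7 22.2 23.9] c [676.7   7.1] size [167.1 159.6] ang 76.08 press-x pct [-78.3  76.2] y [-89.   69.8]
bridgetop 698 z [208.5 211.6 212.7] c [682.5  12.5] size [183.6  42.8] ang 76.49 press-x pct [-15.8  24.6] y [-90.   89.1]
handle 368 z [104.3 115.  117.8] c [419.9  66.5] size [27.6 93.7] ang 75.76 press-x pct [-309.6 -217.3] y [-10.1   4.4]
blade 318 z [100.6 104.4 108.4] c [522.6  50.2] size [17.8 99.9] ang 76.22 press-x pct [-209.1 -112.1] y [-8.6  7.8]
blade tip x [-112.3 -112.2 -112.1 -111.  -110.3 -109.8]
blade line slope deg 1.4488361134796377 y at tip -1.134898236262624
z slope -0.061036419909330966 z at tip 101.10549240503914
side
ledge 992 z [50.2 51.8 53.3] c [670.3  19. ] size [111.9 145.7] ang 76.36 press-x pct [-80.5  59.5] y [-50.4  58.7]
plat 549 z [76.3 79.9 84. ] c [687.7  13.9] size [113.2 111.7] ang 76.25 press-x pct [-46.1  63.9] y [-48.4  59.3]
basetop 42 z [21.  22.7 24. ] c [763.7  38.4] size [13.1 27.2] ang 6.82 press-x pct [67.5 79.9] y [31.  59.2]
bridgetop 773 z [208.8 211.7 213.1] c [686.4  15.4] size [185.1  43.7] ang 76.98 press-x pct [-13.7  27.9] y [-81.5  95.8]
handle 425 z [104.5 114.2 116.9] c [424.6  73.3] size [19.4 92.3] ang 76.6 press-x pct [-306.2 -215.2] y [-8.7  8.3]
blade 443 z [ 99.2 103.  107.3] c [523.2  48.4] size [ 19.8 101.7] ang 75.64 press-x pct [-209.2 -109.4] y [-9.4  7.5]
blade tip x [-109.5 -109.3 -109.3 -108.  -107.9 -107.8]
blade line slope deg -1.2155259877057751 y at tip -0.7666607224390405
z slope -0.06177370453478821 z at tip 99.78226639671071
```

```bash
python3 - <<'E'
from m import *
from scipy.optimize import least_squares
for n in ('scene','side'):
    i=load(n);W=cloud(i);hsv=cv2.cvtColor(i['color'],cv2.COLOR_RGB2HSV)
    L=(W[...,:2]-O)@R2;z=W[...,2];ok=i['depth']>0
    red=((hsv[...,0]<8)|(hsv[...,0]>172))&(hsv[...,1]>170)
    for lab,s in (('handle',red&(L[...,0]>-312)&(L[...,0]<-215)&(z>112)&(z<122)),('blade',~red&(L[...,0]>-208)&(L[...,0]<-114)&(z>97)&(z<114))):
        s=s&ok&(abs(L[...,1])<12)
        x=L[s][:,0];y=L[s][:,1];zz=z[s]
        f=least_squares(lambda p:p[0]+p[1]*(x+200)/100+p[2]*y-zz,[110,0,0],loss='soft_l1',f_scale=.5)
        print(n,lab,s.sum(),'slope/100mm',f.x[1].round(2),'roll',f.x[2].round(3),'z@-200',f.x[0].round(1))
E
```

```text
scene handle 232 slope/100mm -0.18 roll 0.171 z@-200 117.1
scene blade 298 slope/100mm -7.85 roll 0.154 z@-200 108.0
side handle 260 slope/100mm -0.3 roll -0.073 z@-200 115.3
side blade 413 slope/100mm -7.8 roll -0.117 z@-200 106.5
```

The gauge is held level and nearly square. I'm advancing 40 mm with 3 mm to the left, then lowering towards the ledge.

```bash
python3 -m pendant '[[0,0,-0.2,0.0133,-0.0022,0,0.005],[0,0,0,0.0133,-0.0022,0,0.005],[0,0,0,0.013,-0.0021,0,0.005],[0,0,0,0,0,-0.015,0.005],[0,0,0,0,0,-0.015,0.005],[0,0,0,0,0,-0.01,0.005],[0,0,0,0,0,-0.002,0.005],[0,0,0,0,0,0,0.005],[0,0,0,0,0,0,0.005]]'
python3 -m pendant '[[0,0,0,0,0,-0.001,0.005],[0,0,0,0,0,0,0.005]]'
python3 -m pendant '[[0,0,0,0,0,-0.001,0.005],[0,0,0,0,0,0,0.005]]'
```

```text
time: 6.92
tcp_pos: [450.2, 70.3, 134.4]
eef_rot: [[-0.972, 0.235, 0.001], [0.235, 0.972, -0.0], [-0.001, 0.0, -1.0]]
ft_force: [0.1, -0.4, -1.3]
finger_gap: 14.3
finger_force: 59.5
time: 7.18
tcp_pos: [449.8, 70.3, 133.0]
eef_rot: [[-0.972, 0.235, 0.0], [0.235, 0.972, -0.0], [-0.0, 0.0, -1.0]]
ft_force: [-0.1, 0.5, -2.0]
finger_gap: 14.2
finger_force: 59.5
time: 7.42
tcp_pos: [449.7, 70.3, 131.8]
eef_rot: [[-0.972, 0.235, -0.0], [0.235, 0.972, 0.0], [0.0, -0.0, -1.0]]
ft_force: [-0.4, 0.2, -2.2]
finger_gap: 14.1
finger_force: 59.5
```

```bash
python3 -m pendant '[[0,0,0,0.005,-0.0012,-0.001,0.005],[0,0,0,0.005,-0.0012,-0.0005,0.005],[0,0,0,0,0,0,0.005]]'
python3 -m pendant '[[0,0,0,0,0,-0.0005,0.005],[0,0,0,0,0,0,0.005]]'
python3 -m pendant '[[0,0,0,0,0,-0.0005,0.005],[0,0,0,0,0,0,0.005]]'|grep -E 'tcp|ft_|eef'
```

```text
time: 7.8
tcp_pos: [460.4, 67.8, 130.4]
eef_rot: [[-0.972, 0.235, 0.001], [0.235, 0.972, 0.0], [-0.001, 0.0, -1.0]]
ft_force: [-0.8, -0.1, -1.8]
finger_gap: 14.4
finger_force: 59.5
time: 8.05
tcp_pos: [459.5, 67.9, 129.8]
eef_rot: [[-0.972, 0.235, -0.0], [0.235, 0.972, 0.0], [0.0, -0.0, -1.0]]
ft_force: [-0.0, 0.6, -1.3]
finger_gap: 14.7
finger_force: 59.5
tcp_pos: [459.6, 67.9, 129.4]
eef_rot: [[-0.972, 0.235, -0.0], [0.235, 0.972, -0.0], [0.0, -0.0, -1.0]]
ft_force: [-0.0, 0.3, -1.7]
```

```bash
python3 -m pendant '[[0,0,0,0,0,-0.0004,0.005],[0,0,0,0,0,0,0.005]]'|grep -E 'tcp|ft_'
python3 -m pendant '[[0,0,0,0,0,-0.0004,0.005],[0,0,0,0,0,0,0.005]]'|grep -E 'tcp|ft_'
python3 -m pendant '[[0,0,0,0,0,-0.0003,0.005],[0,0,0,0,0,0,0.005]]'|grep -E 'tcp|ft_'; python3 -c "
from h import *
print(readout.state()['wrist_torque'])"
```

```text
tcp_pos: [459.7, 67.9, 129.0]
ft_force: [0.0, -1.0, -1.2]
tcp_pos: [459.7, 67.9, 128.6]
ft_force: [0.1, -0.2, -0.1]
tcp_pos: [459.7, 67.9, 128.3]
ft_force: [-0.6, 0.5, -0.4]
[-0.02228622 -0.00334881  0.02047798]
```

```bash
for k in 1; do python3 -m pendant '[[0,0,0,0,0,-0.0003,0.005],[0,0,0,0,0,0,0.005]]'|grep -E 'tcp|ft_'; done; python3 -c "
from h import *
print(readout.state()['wrist_torque'])"
python3 -m pendant '[[0,0,0,0,0,-0.0003,0.005],[0,0,0,0,0,0,0.005]]'|grep -E 'tcp|ft_'; python3 -c "
from h import *
print(readout.state()['wrist_torque'])
for n in ('scene','side'): shot(n)"
python3 m.py | grep -E 'scene|side|ledge|handle|tip|z slope'
```

```text
tcp_pos: [459.7, 67.9, 128.0]
ft_force: [-1.1, -0.7, 0.6]
[ 0.006928   -0.07045629 -0.03031796]
tcp_pos: [459.7, 67.9, 127.7]
ft_force: [-0.9, 0.0, 0.4]
[-0.00950415  0.03511915 -0.00721044]
scene
ledge 692 z [51.3 52.9 54. ] c [636.5  -0. ] size [104.8 177.2] ang 30.79 press-x pct [-83.2  51.8] y [-52.   57.3]
handle 43 z [70.1 70.7 83.1] c [466.1  47. ] size [45.2 88.4] ang 76.96 press-x pct [-257.7 -170. ] y [-37.3   6.4]
side
ledge 982 z [50.2 51.7 53.4] c [651.6  49.4] size [178.  105.3] ang 29.32 press-x pct [-93.9  58.6] y [-50.6  58.7]
handle 17 z [70.1 70.3 70.8] c [477.7  65. ] size [11.4 84.7] ang 76.67 press-x pct [-247.6 -165. ] y [-1.8  9.6]
```

```bash
python3 -m pendant '[[0,0,0,0,0,0.0006,0.005],[0,0,0,0.00486,-0.00118,0,0.005],[0,0,0,0.00486,-0.00118,0,0.005],[0,0,0,0.00486,-0.00117,0,0.005],[0,0,0,0,0,0,0.005]]'|grep -E 'tcp|ft_'
python3 -m pendant '[[0,0,0,0.00486,-0.00118,0,0.005],[0,0,0,0.00486,-0.00118,0,0.005],[0,0,0,0.00486,-0.00117,0,0.005],[0,0,0,0.00486,-0.00117,0,0.005],[0,0,0,0,0,0,0.005]]'|grep -E 'time|tcp|ft_|eef'; python3 -c "
from h import *
print(readout.state()['wrist_torque'])
i=shot('side');c=i['color'][210:310,200:420,::-1];j=shot('scene');d=j['color'][150:300,260:480,::-1]
cv2.imwrite('pics/ins.png',cv2.resize(np.vstack([c,d]),None,fx=2.3,fy=2.3,interpolation=cv2.INTER_CUBIC))"
```

```text
tcp_pos: [475.2, 64.2, 128.3]
ft_force: [0.7, -0.4, -0.2]
time: 10.9
tcp_pos: [494.6, 59.5, 128.4]
eef_rot: [[-0.972, 0.235, 0.001], [0.235, 0.972, -0.0], [-0.001, 0.0, -1.0]]
ft_force: [0.0, -0.9, 0.7]
[-0.07257057 -0.2112266  -0.0236382 ]
```

View pics/ins.png

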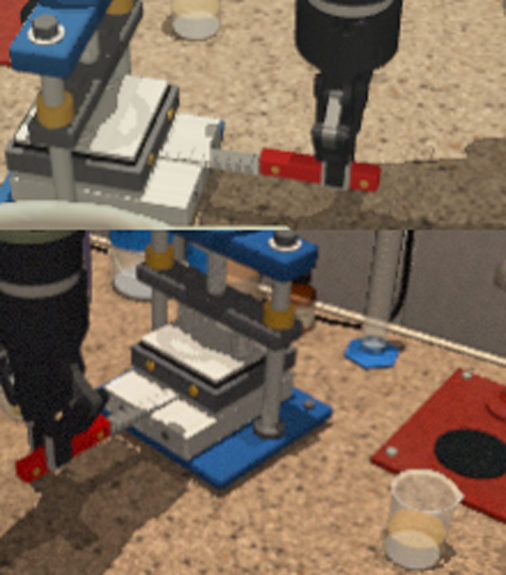

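The blade is over the middle of the ledge, about 22 mm into the gap in both views: side crop near (160,157), scene crop near (165,402). Now short steps with a drag check that stops the chain.

```bash
cat > chk.py <<'E'
from h import *; import sys
s=readout.state();F=s['ft_force'];T=s['wrist_torque'];d=-(0.972*F[0]-0.235*F[1])
print('t',s['time'],'pos',s['tcp_pos'].round(1),'drag',d.round(2),'side',(0.235*F[0]+.972*F[1]).round(1),'Fz',F[2].round(2),'Ty',(0.235*T[0]+.972*T[1]).round(3),'tilt',s['eef_rot'][:,2].round(4)[:2])
sys.exit(d>float(sys.argv[1]))
E
P='python3 -m pendant'; C='python3 chk.py 2.5'
python3 -m pendant '[[0,0,0,0.00194,-0.00047,0,0.005],[0,0,0,0,0,0,0.005]]' >/dev/null && $C && python3 -m pendant '[[0,0,0,0.00194,-0.00047,0,0.005],[0,0,0,0,0,0,0.005]]' >/dev/null && $C && python3 -m pendant '[[0,0,0,0.00194,-0.00047,0,0.005],[0,0,0,0,0,0,0.005]]' >/dev/null && $C && python3 -m pendant '[[0,0,0,0.00194,-0.00047,0,0.005],[0,0,0,0,0,0,0.005]]' >/dev/null && $C && python3 -m pendant '[[0,0,0,0.00194,-0.00047,0,0.005],[0,0,0,0,0,0,0.005]]' >/dev/null && $C && python3 -m pendant '[[0,0,0,0.00194,-0.00047,0,0.005],[0,0,0,0,0,0,0.005]]' >/dev/null && $C
```

```text
t 11.25 pos [495.5  59.2 128.2] drag 0.9 side 0.1 Fz 0.99 Ty 0.018 tilt [-0.0004  0.0001]False
```

```bash
sed -i 's/sys.exit(d>/sys.exit(int(d>/; s/argv\[1\]))/argv[1])))/' chk.py; tail -1 chk.py
C='python3 chk.py 2.5'
python3 -m pendant '[[0,0,0,0.00194,-0.00047,0,0.005],[0,0,0,0,0,0,0.005]]' >/dev/null && $C && python3 -m pendant '[[0,0,0,0.00194,-0.00047,0,0.005],[0,0,0,0,0,0,0.005]]' >/dev/null && $C && python3 -m pendant '[[0,0,0,0.00194,-0.00047,0,0.005],[0,0,0,0,0,0,0.005]]' >/dev/null && $C && python3 -m pendant '[[0,0,0,0.00194,-0.00047,0,0.005],[0,0,0,0,0,0,0.005]]' >/dev/null && $C && python3 -m pendant '[[0,0,0,0.00194,-0.00047,0,0.005],[0,0,0,0,0,0,0.005]]' >/dev/null && $C && python3 -m pendant '[[0,0,0,0.00194,-0.00047,0,0.005],[0,0,0,0,0,0,0.005]]' >/dev/null && $C && python3 -m pendant '[[0,0,0,0.00194,-0.00047,0,0.005],[0,0,0,0,0,0,0.005]]' >/dev/null && $C && python3 -m pendant '[[0,0,0,0.00194,-0.00047,0,0.005],[0,0,0,0,0,0,0.005]]' >/dev/null && $C
```

```text
sys.exit(int(d>float(sys.argv[1])))
t 11.5 pos [497.8  58.7 128.3] drag 0.44 side -0.5 Fz 1.53 Ty 0.075 tilt [ 0.0002 -0.    ]
t 11.75 pos [499.8  58.2 128.3] drag -0.03 side -0.9 Fz 1.03 Ty -0.038 tilt [ 0.0003 -0.0001]
t 12.0 pos [501.8  57.7 128.3] drag -0.28 side -0.1 Fz 0.11 Ty -0.023 tilt [ 0.0003 -0.0001]
t 12.25 pos [503.7  57.3 128.3] drag 0.44 side 0.4 Fz 1.35 Ty -0.025 tilt [ 0.0003 -0.0001]
t 12.5 pos [505.6  56.8 128.3] drag 0.51 side -0.7 Fz 0.99 Ty -0.026 tilt [ 0.0003 -0.    ]
t 12.75 pos [507.6  56.3 128.3] drag 0.9 side -0.3 Fz 1.78 Ty -0.013 tilt [ 0.0003 -0.0001]
t 13.0 pos [509.5  55.9 128.3] drag 1.86 side 0.5 Fz 0.59 Ty 0.014 tilt [ 0.0004 -0.0001]
t 13.25 pos [511.4  55.4 128.3] drag 0.41 side 0.1 Fz 0.75 Ty 0.021 tilt [ 0.0003 -0.    ]
```

```bash
C='python3 chk.py 2.5'
python3 -m pendant '[[0,0,0,0.00194,-0.00047,0,0.005],[0,0,0,0,0,0,0.005]]' >/dev/null && $C && python3 -m pendant '[[0,0,0,0.00194,-0.00047,0,0.005],[0,0,0,0,0,0,0.005]]' >/dev/null && $C && python3 -m pendant '[[0,0,0,0.00194,-0.00047,0,0.005],[0,0,0,0,0,0,0.005]]' >/dev/null && $C && python3 -m pendant '[[0,0,0,0.00194,-0.00047,0,0.005],[0,0,0,0,0,0,0.005]]' >/dev/null && $C && python3 -m pendant '[[0,0,0,0.00194,-0.00047,0,0.005],[0,0,0,0,0,0,0.005]]' >/dev/null && $C && python3 -m pendant '[[0,0,0,0.00194,-0.00047,0,0.005],[0,0,0,0,0,0,0.005]]' >/dev/null && $C && python3 -m pendant '[[0,0,0,0.00194,-0.00047,0,0.005],[0,0,0,0,0,0,0.005]]' >/dev/null && $C && python3 -m pendant '[[0,0,0,0.00194,-0.00047,0,0.005],[0,0,0,0,0,0,0.005]]' >/dev/null && $C && python3 -m pendant '[[0,0,0,0.00194,-0.00047,0,0.005],[0,0,0,0,0,0,0.005]]' >/dev/null && $C && python3 -m pendant '[[0,0,0,0.00194,-0.00047,0,0.005],[0,0,0,0,0,0,0.005]]' >/dev/null && $C
```

```text
t 13.5 pos [513.4  54.9 128.3] drag 0.17 side -1.1 Fz 1.11 Ty -0.036 tilt [ 0.0003 -0.0001]
t 13.75 pos [515.3  54.5 128.3] drag 1.35 side -0.7 Fz 0.48 Ty 0.003 tilt [ 0.0003 -0.0001]
t 14.0 pos [517.2  54.  128.3] drag 1.87 side -0.3 Fz 1.32 Ty 0.018 tilt [ 0.0003 -0.0001]
t 14.25 pos [519.2  53.5 128.3] drag 0.24 side -1.0 Fz 1.3 Ty 0.051 tilt [ 0.0003 -0.0001]
t 14.5 pos [521.1  53.1 128.3] drag 0.28 side -0.0 Fz 1.41 Ty 0.005 tilt [ 0.0004 -0.0001]
t 14.75 pos [523.1  52.6 128.3] drag 0.86 side 0.6 Fz 1.83 Ty 0.015 tilt [ 0.0003 -0.    ]
t 15.0 pos [525.   52.1 128.3] drag 1.66 side -0.4 Fz 2.0 Ty 0.113 tilt [ 0.0003 -0.0001]
t 15.25 pos [527.   51.6 128.3] drag 1.75 side 0.3 Fz 2.19 Ty 0.074 tilt [ 0.0003 -0.0001]
t 15.5 pos [528.9  51.2 128.3] drag 0.56 side -0.3 Fz 1.65 Ty 0.045 tilt [ 0.0003 -0.0001]
t 15.75 pos [530.9  50.7 128.3] drag 0.92 side -0.0 Fz 2.66 Ty 0.182 tilt [ 0.0004 -0.0001]
```

```bash
C='python3 chk.py 2.8'
python3 -m pendant '[[0,0,0,0,0,0.0003,0.005],[0,0,0,0,0,0,0.005]]' >/dev/null && $C && python3 -m pendant '[[0,0,0,0.00146,-0.00035,0,0.005],[0,0,0,0,0,0,0.005]]' >/dev/null && $C && python3 -m pendant '[[0,0,0,0.00146,-0.00035,0,0.005],[0,0,0,0,0,0,0.005]]' >/dev/null && $C && python3 -m pendant '[[0,0,0,0.00146,-0.00035,0,0.005],[0,0,0,0,0,0,0.005]]' >/dev/null && $C && python3 -m pendant '[[0,0,0,0.00146,-0.00035,0,0.005],[0,0,0,0,0,0,0.005]]' >/dev/null && $C && python3 -m pendant '[[0,0,0,0.00146,-0.00035,0,0.005],[0,0,0,0,0,0,0.005]]' >/dev/null && $C && python3 -m pendant '[[0,0,0,0.00146,-0.00035,0,0.005],[0,0,0,0,0,0,0.005]]' >/dev/null && $C && python3 -m pendant '[[0,0,0,0.00146,-0.00035,0,0.005],[0,0,0,0,0,0,0.005]]' >/dev/null && $C
```

```text
t 16.0 pos [530.8  50.7 128.6] drag 0.71 side 0.2 Fz 0.97 Ty -0.078 tilt [ 0.0004 -0.0001]
t 16.25 pos [532.   50.4 128.5] drag 1.71 side -0.3 Fz 1.2 Ty 0.137 tilt [-0.0002  0.    ]
t 16.5 pos [533.7  50.  128.6] drag 1.05 side 0.5 Fz 2.31 Ty 0.102 tilt [ 0.0001 -0.0001]
t 16.75 pos [535.2  49.7 128.6] drag 0.94 side -0.3 Fz 1.85 Ty 0.071 tilt [ 0.0003 -0.    ]
t 17.0 pos [536.6  49.3 128.6] drag 1.51 side -0.1 Fz 2.03 Ty 0.179 tilt [ 0.0003 -0.    ]
t 17.25 pos [538.1  49.  128.6] drag 0.41 side -0.1 Fz 1.35 Ty 0.122 tilt [ 0.0003 -0.0001]
t 17.5 pos [539.6  48.6 128.6] drag 0.55 side 0.3 Fz 1.57 Ty 0.182 tilt [ 0.0003 -0.    ]
t 17.75 pos [541.   48.3 128.6] drag 1.34 side 0.8 Fz 1.57 Ty 0.19 tilt [ 0.0003 -0.    ]
```

```bash
C='python3 chk.py 3'
python3 -m pendant '[[0,0,0,0.00097,-0.00024,0,0.005],[0,0,0,0,0,0,0.005]]' >/dev/null && $C && python3 -m pendant '[[0,0,0,0.00097,-0.00024,0,0.005],[0,0,0,0,0,0,0.005]]' >/dev/null && $C && python3 -m pendant '[[0,0,0,0.00097,-0.00024,0,0.005],[0,0,0,0,0,0,0.005]]' >/dev/null && $C && python3 -m pendant '[[0,0,0,0.00097,-0.00024,0,0.005],[0,0,0,0,0,0,0.005]]' >/dev/null && $C && python3 -m pendant '[[0,0,0,0.00097,-0.00024,0,0.005],[0,0,0,0,0,0,0.005]]' >/dev/null && $C && python3 -m pendant '[[0,0,0,0.00097,-0.00024,0,0.005],[0,0,0,0,0,0,0.005]]' >/dev/null && $C && python3 -m pendant '[[0,0,0,0.00097,-0.00024,0,0.005],[0,0,0,0,0,0,0.005]]' >/dev/null && $C
python3 -c "
from h import *
i=shot('side');c=i['color'][220:300,195:335,::-1];j=shot('scene');d=j['color'][180:260,290:430,::-1]
cv2.imwrite('pics/ins2.png',cv2.resize(np.vstack([c,d]),None,fx=3.7,fy=3.7,interpolation=cv2.INTER_CUBIC))"
```

```text
t 18.0 pos [541.9  48.  128.6] drag 1.85 side -0.3 Fz 1.56 Ty 0.202 tilt [ 0. -0.]
t 18.25 pos [542.9  47.8 128.6] drag 1.82 side -1.0 Fz 2.86 Ty 0.2 tilt [0.0002 0.    ]
t 18.5 pos [543.9  47.6 128.6] drag 1.4 side -0.1 Fz 2.59 Ty 0.211 tilt [ 0.0002 -0.    ]
t 18.75 pos [544.7  47.3 128.6] drag 2.19 side 0.2 Fz 2.31 Ty 0.304 tilt [-0.0001  0.    ]
t 19.0 pos [545.2  47.2 128.5] drag 3.78 side -0.4 Fz 3.65 Ty 0.708 tilt [-0.0009  0.0002]
```

View pics/ins2.png

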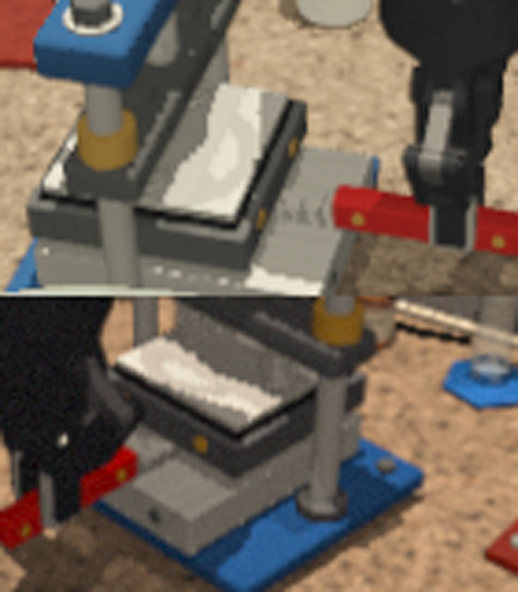

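The blade is in the middle, with the handle's front just over the ledge: (340,190) in the side crop. Drag has begun to rise, so half-millimetre steps now.

```bash
C='python3 chk.py 5'
python3 -m pendant '[[0,0,0,0,0,0,0.005]]' >/dev/null && $C && python3 -m pendant '[[0,0,0,0.00049,-0.00012,0,0.005],[0,0,0,0,0,0,0.005]]' >/dev/null && $C && python3 -m pendant '[[0,0,0,0.00049,-0.00012,0,0.005],[0,0,0,0,0,0,0.005]]' >/dev/null && $C && python3 -m pendant '[[0,0,0,0,0,0,0.005],[0,0,0,0,0,0,0.005]]' >/dev/null && $C
```

```text
t 19.225 pos [545.2  47.2 128.5] drag 4.52 side 0.2 Fz 4.98 Ty 0.808 tilt [-0.0009  0.0002]
t 19.475 pos [545.6  47.1 128.5] drag 5.28 side 0.5 Fz 5.04 Ty 0.954 tilt [-0.0011  0.0003]
```

```bash
C='python3 chk.py 6'
python3 -m pendant '[[0,0,0,0,0,0.0002,0.005],[0,0,0,0,0,0,0.005]]' >/dev/null && $C && python3 -m pendant '[[0,0,0,0,0,0.0002,0.005],[0,0,0,0,0,0,0.005]]' >/dev/null && $C && python3 -m pendant '[[0,0,0,0.00049,-0.00012,0,0.005],[0,0,0,0,0,0,0.005]]' >/dev/null && $C
```

```text
t 19.725 pos [546.2  47.  128.7] drag 3.63 side 0.3 Fz 2.45 Ty 0.613 tilt [ 0.0001 -0.0001]
t 19.975 pos [546.7  46.9 128.9] drag 0.98 side 0.6 Fz -1.11 Ty 0.233 tilt [ 0.0009 -0.0002]
t 20.225 pos [546.8  46.8 128.9] drag 1.35 side 0.0 Fz -0.12 Ty 0.265 tilt [ 0.0002 -0.0001]
```

```bash
C='python3 chk.py 4'
python3 -m pendant '[[0,0,0,0.00049,-0.00012,0,0.005],[0,0,0,0,0,0,0.005]]' >/dev/null && $C && python3 -m pendant '[[0,0,0,0.00049,-0.00012,0,0.005],[0,0,0,0,0,0,0.005]]' >/dev/null && $C && python3 -m pendant '[[0,0,0,0.00049,-0.00012,0,0.005],[0,0,0,0,0,0,0.005]]' >/dev/null && $C && python3 -m pendant '[[0,0,0,0.00049,-0.00012,0,0.005],[0,0,0,0,0,0,0.005]]' >/dev/null && $C
```

```text
t 20.475 pos [547.1  46.7 128.9] drag 1.7 side -0.6 Fz 0.35 Ty 0.316 tilt [-0.0002 -0.0001]
t 20.725 pos [547.4  46.7 128.9] drag 1.77 side 0.1 Fz 0.65 Ty 0.57 tilt [-0.0005  0.    ]
t 20.975 pos [547.7  46.6 128.9] drag 3.73 side -0.3 Fz 2.33 Ty 0.864 tilt [-0.0009  0.0002]
t 21.225 pos [548.   46.5 128.9] drag 5.73 side -0.7 Fz 3.34 Ty 1.082 tilt [-0.0013  0.0003]
```

```bash
cat > pitch.py <<'E'
from m import *
from scipy.optimize import least_squares
for n in ('scene','side'):
    i=shot(n);W=cloud(i);hsv=cv2.cvtColor(i['color'],cv2.COLOR_RGB2HSV)
    L=(W[...,:2]-O)@R2;z=W[...,2];ok=i['depth']>0
    red=((hsv[...,0]<8)|(hsv[...,0]>172))&(hsv[...,1]>170)
    hs=ok&red&(L[...,0]>-180)&(L[...,0]<-60)&(z>66)&(z<76)&(abs(L[...,1])<15)
    for lab,s in (('handle',hs),('platen',ok&(abs(z-80)<4)&(L[...,0]>-42)&(L[...,0]<0)&(abs(L[...,1])<45)),('lower',ok&(abs(z-52)<4)&(L[...,0]>-78)&(L[...,0]<-55)&(abs(L[...,1])<45)&(abs(L[...,1]-3)>14))):
        x=L[s][:,0];y=L[s][:,1];zz=z[s]
        if len(x)<20: print(n,lab,len(x));continue
        f=least_squares(lambda p:p[0]+p[1]*(x-x.mean())/100+p[2]*(y-y.mean())/100-zz,[zz.mean(),0,0],loss='soft_l1',f_scale=.5)
        print(n,lab,s.sum(),'slope/100',f.x[1].round(2),'z',f.x[0].round(2),'x range',np.percentile(x,[1,99]).round(1),'y',np.percentile(y,[2,98]).round(1))
E
python3 pitch.py; python3 chk.py 99
```

```text
scene handle 138 slope/100 -0.08 z 70.05 x range [-167.8  -77.1] y [-6.7  8. ]
scene platen 37 slope/100 3.74 z 82.09 x range [-41.9  -4.8] y [-44.5  44.3]
scene lower 115 slope/100 -0.07 z 53.1 x range [-77.8 -55.4] y [-43.9 -11.1]
side handle 230 slope/100 -0.09 z 69.03 x range [-165.3  -74.4] y [-5.6 10.9]
side platen 68 slope/100 115.18 z 81.29 x range [-42.  -37.7] y [-43.6  41.9]
side lower 227 slope/100 0.78 z 51.7 x range [-77.8 -55.4] y [-43.5  44.2]
t 21.325 pos [548.   46.5 128.9] drag 4.89 side 0.6 Fz 1.85 Ty 1.083 tilt [-0.0013  0.0003]
```

```bash
C='python3 chk.py 8'
python3 -m pendant '[[0,0,0,0,0,0.0001,0.005],[0,0,0,0,0,0,0.005]]' >/dev/null && $C && python3 -m pendant '[[0,0,0,0,0,0.0001,0.005],[0,0,0,0,0,0,0.005]]' >/dev/null && $C && python3 -m pendant '[[0,0,0,0,0,0,0.005],[0,0,0,0,0,0,0.005]]' >/dev/null && $C
```

```text
t 21.575 pos [548.1  46.5 128.9] drag 4.84 side 0.5 Fz 2.14 Ty 1.048 tilt [-0.0011  0.0002]
t 21.825 pos [548.3  46.4 129. ] drag 4.38 side -0.4 Fz 0.99 Ty 1.07 tilt [-0.0008  0.0001]
t 22.075 pos [548.4  46.4 129. ] drag 4.51 side -0.2 Fz -1.28 Ty 0.971 tilt [-0.0006  0.0001]
```

```bash
C='python3 chk.py 9'
python3 -m pendant '[[0,0,0,0.00039,-0.00009,0,0.005],[0,0,0,0,0,0,0.005]]' >/dev/null && $C && python3 -m pendant '[[0,0,0,0,0,0,0.005],[0,0,0,0,0,0,0.005]]' >/dev/null && $C;  python3 -m pendant '[[0,0,0,0,0,0,0.005],[0,0,0,0,0,0,0.005]]' >/dev/null && $C; python3 pitch.py|grep handle
```

```text
t 22.325 pos [548.7  46.4 128.9] drag 4.35 side -0.1 Fz -0.56 Ty 1.081 tilt [-0.0008  0.0002]
t 22.575 pos [548.7  46.3 128.9] drag 4.71 side 0.6 Fz -1.2 Ty 1.06 tilt [-0.0008  0.0001]
t 22.825 pos [548.7  46.3 129. ] drag 6.27 side 0.7 Fz 0.14 Ty 1.039 tilt [-0.0007  0.0001]
scene handle 133 slope/100 -0.42 z 69.96 x range [-167.5  -76.4] y [-6.1  7.7]
side handle 243 slope/100 0.27 z 68.96 x range [-165.   -73.5] y [-5.9 11.5]
```

```bash
python3 -c "
from bench import workorder; print(workorder.finish_job())"
```

```text
the job is handed in; nothing more can be done
None
```

The gauge was handed in held by its handle, flat and square in the middle of the gap, about 76 mm in (a gap of roughly 8.1 mm). It drags with about 5 N, below the 10 N at which the plate starts to lift, though I did not measure the plate's height directly; the jar, dropper and beaker were not touched.

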